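Tighten the gas cell's retaining ring with the pin spanner

TASK

Take the pin spanner from its stand, feel both of its pins down into the two holes of the gas cell's retaining ring, pressing only gently, and only then turn the ring clockwise with the spanner until it comes up against its stop, without forcing it. Then stand the spanner back upright in its stand and let go, touching the ring with nothing but the spanner and leaving the other things on the bench where they are.

Things in the scene. Friction and masses are not known exactly. Their poses are not given: they have to be found in the camera images.
- spanner: Two-pin spanner standing upright, about 160 g. Grip: flat upright slab 36 wide (x), 12 thick (y), 40 to 82 mm above the origin, on a 14 mm round stem; at the bottom a bridge bar 68 (x) x 18 (y) x 10 high. Two 5 mm pins stick 6 mm down from the bridge, 28 mm either side of the middle along x. Origin: middle of the bridge's underside, where the pins begin; z up. Same after a half turn.
- pin_a (a point): Centre of the lower end of the spanner's pin on its +x side (28 mm along x, 6 mm below the spanner's origin).
- pin_b (a point): Centre of the lower end of the spanner's pin on its -x side (-28 mm along x, 6 mm below the spanner's origin).
- stand: Fixed grey stand, foot 110 (x) x 56 (y) mm, walls to 21 mm height round a pocket 73 x 23 mm that takes the bridge with 2.5 mm play each side, either way round. The bridge rests on a pad 14 mm above the stand's origin; the pins hang free beside the pad. Origin: middle of the underside; x along the pocket.
- cell: Fixed gas sensor cell: 116 mm square base, aluminium drum 92 mm across to 55 mm height, steel retaining ring on top (38 mm inside, 74 outside, 8 thick), brass port to +x. Origin: middle of the underside, on the ring's axis; z up. The ring has two 7 mm through holes with 1 mm chamfers, opposite each other, 28 mm from the axis. Spanner on cell: keep contact forces (both pins summed) under 30 N; turning alone takes 11 N.
- ring_face (a point): Centre of the ring's top face, 67 mm above the cell's origin; x, y as the cell's: it rises and sinks with the ring but does not turn with it. The ring is sprung: pushed down it gives 0.33 mm per N, 4 mm at most (12 N), then is hard; it springs up again when pins sweeping over the face under light pressure find the holes. Pins fully in: the bridge lies on the face.
- ring (a joint): Turn of the ring, rad, growing clockwise from above. Starts at 0 to 0.08; hard stop (tight) at 0.70. Takes about 0.3 N m; stays where left; sweeping at up to 6 N does not turn it. At 0 the line through the holes lies anywhere within 0.25 rad either way of the cell's y axis (unmeasured: look or feel); at value q it is q further clockwise.
- bottle: Bystander, leave alone: brown glass bottle, 52 mm across, 120 mm tall. Origin: middle of its underside.
- jar: Bystander, leave alone: clear jar, 60 mm across, 75 mm tall. Origin: middle of its underside.
- screwdriver: Bystander, leave alone: screwdriver lying on the bench. Origin: middle of its underside.
- wrench: Bystander, leave alone: open-end wrench lying on the bench. Origin: middle of its underside.
- collar: Bystander, leave alone: brass collar, 44 mm across, 14 mm tall. Origin: middle of its underside.
- beaker: Bystander, leave alone: glass beaker, 64 mm across, 80 mm tall. Origin: middle of its underside.
- circuit: Bystander, leave alone: green circuit board, 100 x 70 mm, 14 mm tall. Origin: middle of its underside.

How it is judged:
By the outcome, as a careful person would: the job done as asked, in the order asked, and still so for the second after the job is handed in, with the robot touching nothing.
It also fails if it takes over 72 s, if anything falls off the work surface, if the arm or the gripper's body presses on something with over 40 N, if the wrist force passes 120 N, or if a joint passes its speed limit or range.

ROBOT

A 6-joint arm with a two-finger parallel gripper is mounted at the origin on the work surface. World frame = base frame: x ahead of the robot, y to its left, z up, the work surface at z = 0. Lengths are in m, angles in rad, forces in N, time in s.
With the tool pointing down it reaches from about 0.325 to 0.9 m from the base axis. Payload 6.1 kg.
Tool frame: the origin (TCP) lies at the very end of the fingers, on their centre line; the grasp point (between the pads) lies manip.grasp_offset behind it (manip.grasp_offset is the distance from the TCP to the grasp point, in m); z points along the fingers, y is the direction in which the jaws open and shut (so a half turn about z gives the same grasp; the last joint's range is limited). The gripper opens to 85 mm and grips with 20 to 120 N. Pads are 22 mm wide; open, the fingers measure 114 mm over their backs; the gripper's body (76 mm by 85 mm) begins 54 mm behind the grasp point. The pads swing forward as they close: fully open they stand 13 mm farther back than shut.
Start: joints at [1.018, 0.22, 1.526, -0, 1.395, -0.126], TCP at [0.259, 0.569, 0.206] pointing down, gripper open.
Joint ranges: [-2.98, 2.98], [-0.91, 2.08], [0.09, 2.57], [-1.24, 4.39], [0.2, 2.65], [-2.68, 2.68]. Speed limits (rad/s): [2.57, 2.57, 3.01, 3.14, 3.14, 3.14].

INTERFACE

Orientations are given as a unit quaternion [w, x, y, z].
In Python, from workcell import manip gives the robot as it stands.
- The arm moves only by the tool send_rows, never from a script. Its argument "plan" is text: rows parted by semicolons, each of 5 numbers parted by spaces: the shift along the tool's x, y, z in mm, then the turn about the tool's z in degrees, then the finger opening in mm, from 0 to 85.4. In form: tx ty tz yaw hand; .... A call has 1 to 20 rows; each row shifts and turns the commanded pose from where the row before left it, along the tool's axes as they then stand; what a row does not reach is not made up. A row lasts 1/8 s, in which the tool goes at most 62.5 mm and 10.7 degrees, less where a joint would pass 70% of its speed; a pose out of reach is approached as far as the arm can. A call with a gripper value outside its range is refused whole. The fingers move at their own pace and stop on an object; "force" is the grip in N (left out, the last holds). Time passes only in rows, so rows that do not move let the fingers close. It gives the time, the measured TCP pose, the force and the opening at its end, in the units of the state.
- manip.observe(): the state, without advancing time (a new reading comes with each control period).
- manip.read_camera(name): name is "side" or "top"; returns (picture, depth): 384x512x3 uint8, red, green, blue; 384x512 float32, m along the optical axis (not along the pixel's ray), 0 where there is no reading.
- manip.get_calibration(name): a dict with "vfov" (degrees; the focal length in pixels is half the picture's height over the tangent of half this angle, whatever the lens; pixels are square), "cx", "cy" (the principal point, pixels), "view" (4x4, takes a point from world to camera coordinates). Camera axes: x right, y up, looking along -z (the intrinsics and any distortion apply to the point x, -y, -z); pixel columns grow to the right and rows downward; lengths in m; the calibration is good to about 2 mm. A picture is of the moment at which its call begins. get_calibration takes no time and is no camera call.
- manip.finish_job(): hands the job in, once; it reports no verdict.
The state is a dict: "clock": time; "joint_positions": joint angles; "joint_vel": joint speeds; "tau": joint torques, N m; "tool_pos": TCP position; "tcp_rot": TCP orientation; "ft_force": force on the tool from outside, world axes, zero at the start; "wrist_torque": the same for the moment, N m; "opening": finger opening in m.
Only numpy, scipy, OpenCV 4.12 (cv2) and the standard library are available. Lean on these libraries where they do the work, as an engineer would, in place of code of your own. Each camera call takes 0.05 s, during which the arm holds its last target. There are 200 camera calls.

## Working session

There is one attempt and no reset: what is moved stays moved. The work goes in short steps, Python scripts to look and compute and a tool call to move; the robot and the scene stay as the last step left them, time stands still between calls to the robot, and variables do not carry over. Pictures are saved under pics/ and viewed, on a budget of 10 in all, crops included, one or two more only if the job needs it, and the job is handed in when it is done.

Besides the shell and the picture viewer there is one more tool, called after "Call:" by a JSON object that holds its "fn" and its "kwargs". send_rows: Moves the arm, as the interface text tells. Its arguments: {"type":"object","properties":{"plan":{"type":"string"},"force":{"type":"number"}},"required":["plan"]}

```bash
ls; mkdir -p pics; cat > h.py <<'E'
from workcell import manip
import numpy as np, cv2
def cam(n):
    p,d=manip.read_camera(n); return p,d,manip.get_calibration(n)
def K(c): return 192/np.tan(np.radians(c['vfov'])/2)
def ray(c,u,v):
    f=K(c); V=np.array(c['view']); R=V[:3,:3]; o=-R.T@V[:3,3]
    uv=np.array([[[u,v]]],float); A=np.array([[f,0,c['cx']],[0,f,c['cy']],[0,0,1]])
    k=c.get('dist',None)
    x,y=cv2.undistortPoints(uv,A,np.array(k,float) if k is not None else None)[0,0]
    return o,R.T@np.array([x,-y,-1.])
def onz(c,u,v,z):
    o,d=ray(c,u,v); return o+d*(z-o[2])/d[2]
def xyz(c,d):  # all pixels
    f=K(c); V=np.array(c['view']); v,u=np.mgrid[:384,:512]
    P=np.stack([(u-c['cx'])/f*d,-(v-c['cy'])/f*d,-d],-1)
    return (P-V[:3,3])@V[:3,:3]
E
python3 - <<'E'
from h import *
for n in ('top','side'):
    p,d,c=cam(n); cv2.imwrite(f'pics/{n}0.png',p[:,:,::-1]); np.savez(f'{n}0.npz',p=p,d=d); print(n,c)
print(manip.observe(), manip.grasp_offset)
E
```

```text
pics
top {'vfov': 55.41510708654143, 'cx': 262.35973195578765, 'cy': 194.0749761275115, 'view': array([[-2.85871386e-02, -9.99573718e-01, -5.92945751e-03,
         4.46999552e-02],
       [ 9.78626552e-01, -2.91955936e-02,  2.03562493e-01,
        -5.54265116e-01],
       [-2.03648832e-01,  1.65446375e-05,  9.79044000e-01,
        -1.34760408e+00],
       [ 0.00000000e+00,  0.00000000e+00,  0.00000000e+00,
         1.00000000e+00]])}
side {'vfov': 50.824549661738814, 'cx': 254.7434497347598, 'cy': 186.71547400419814, 'view': array([[ 0.94376038, -0.33050736,  0.00901312, -0.51924564],
       [ 0.23755494,  0.69679219,  0.67679265, -0.21578387],
       [-0.22996523, -0.63658898,  0.73611852, -1.13448813],
       [ 0.        ,  0.        ,  0.        ,  1.        ]])}
{'clock': 0.1, 'joint_positions': array([ 1.01790502e+00,  2.21178228e-01,  1.52754181e+00,  1.80932265e-05,
        1.39471544e+00, -1.26117410e-01]), 'joint_vel': array([ 7.54758388e-04, -1.98850100e-03, -1.99217617e-03,  9.98498128e-05,
        1.42188402e-03,  1.27585446e-03]), 'tau': array([ 1.34311278e-03, -4.98238206e+01, -3.90550232e+01, -2.63732436e-04,
        5.66527073e-03, -2.62695934e-06]), 'tool_pos': array([0.25839088, 0.56840819, 0.20536564]), 'tcp_rot': array([-3.15244274e-04,  2.11772707e-01,  9.77318511e-01, -8.65848892e-04]), 'ft_force': array([ 0.17733769, -0.45148678,  0.43367911]), 'wrist_torque': array([-0.0024575 ,  0.00599733,  0.01267861]), 'opening': 0.08544012585483471} 0.0187
```

View pics/top0.png

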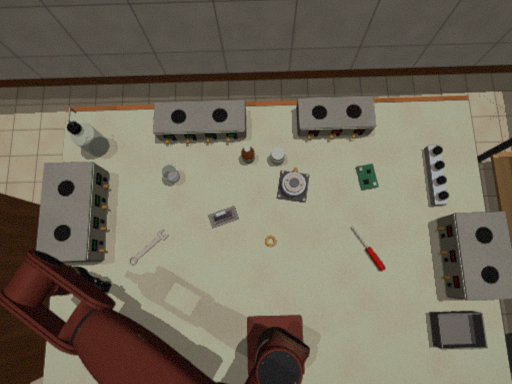

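View pics/side0.png

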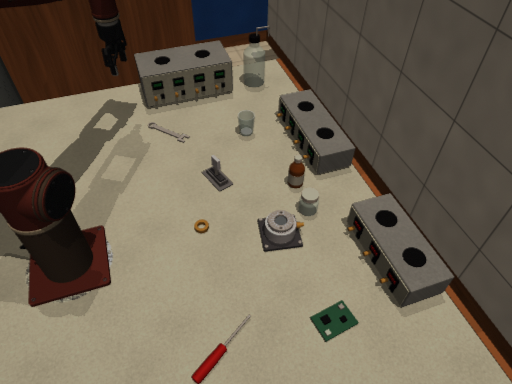

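```bash
python3 - <<'E'
from h import *
T=np.load('top0.npz');S=np.load('side0.npz')
def crop(I,u,v,r=25): return cv2.resize(I['p'][v-r:v+r,u-r:u+r,::-1],(400,300) if 0 else (300,300),interpolation=cv2.INTER_CUBIC)
cv2.imwrite('pics/c0.png',np.vstack([np.hstack([crop(T,223,216),crop(T,293,185)]),np.hstack([crop(S,217,170),crop(S,281,230)])]))
def fit(m,P,zlo,zhi,name):
    Q=P[m&(P[...,2]>zlo)&(P[...,2]<zhi)]
    (c,s,a)=cv2.minAreaRect((Q[:,:2]*1000).astype(np.float32))
    print(name,len(Q),'z',np.median(Q[:,2]).round(4),'mean',Q[:,:2].mean(0).round(4),'rect',np.round(c,1),np.round(s,1),round(a,1))
for n,I,bs,bc in (('top',T,(223,216),(293,185)),('side',S,(217,170),(281,230))):
    c=manip.get_calibration(n); P=xyz(c,I['d'])
    v,u=np.mgrid[:384,:512]
    ms=(abs(u-bs[0])<26)&(abs(v-bs[1])<26); mc=(abs(u-bc[0])<26)&(abs(v-bc[1])<22)
    fit(ms,P,.008,.03,n+' stand'); fit(ms,P,.085,.11,n+' grip')
    fit(mc,P,.006,.03,n+' cellbase'); fit(mc,P,.062,.075,n+' ring'); fit(mc,P,.05,.062,n+' drum')
E
```

```text
top stand 166 z 0.019 mean [0.4761 0.1852] rect [478.9 205.8] [ 80.2 155.1] 1.5
top grip 33 z 0.0951 mean [0.4787 0.185 ] rect [478.8 185.3] [11.4 34.3] 24.2
top cellbase 363 z 0.0109 mean [ 0.5869 -0.0876] rect [605.8 -90.1] [195.5 150.9] 17.5
top ring 220 z 0.0654 mean [ 0.5938 -0.0948] rect [593.4 -94.1] [69.7 72.9] 88.6
top drum 194 z 0.0553 mean [ 0.5913 -0.0904] rect [592.8 -93.3] [89.5 88. ] 87.5
side stand 214 z 0.021 mean [0.4786 0.177 ] rect [480.2 182.3] [ 51.3 103.1] 20.0
side grip 48 z 0.0945 mean [0.4789 0.1841] rect [478.8 186.3] [11. 39.] 18.5
side cellbase 617 z 0.0123 mean [ 0.5863 -0.1138] rect [613.9 -90.4] [133.5 153.5] 80.0
side ring 388 z 0.0661 mean [ 0.5943 -0.0948] rect [595.1 -94.2] [73.7 72.6] 70.8
side drum 259 z 0.0556 mean [ 0.5867 -0.1074] rect [592.1 -96.1] [86.1 90.5] 55.1
```

View pics/c0.png

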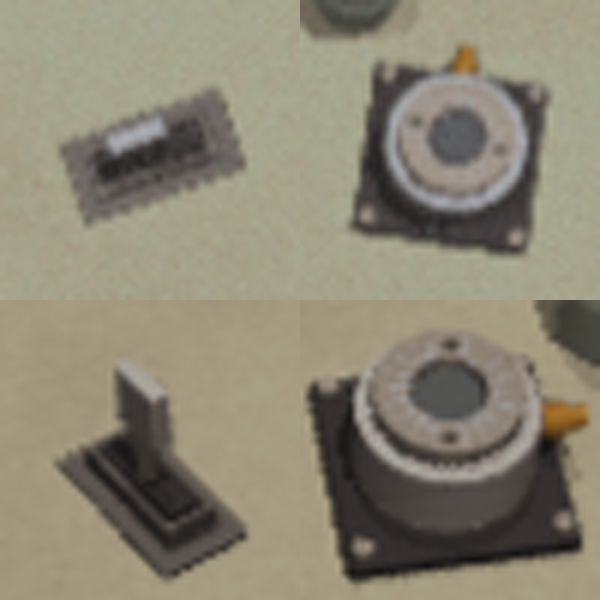

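```bash
cat >> h.py <<'E'
def tcp():
    s=manip.observe(); w,x,y,z=s['tcp_rot']
    yaw=np.degrees(np.arctan2(2*(x*y+w*z),1-2*(y*y+z*z)))
    return s,np.array(s['tool_pos'])*1e3,yaw
def move(x,y,z,yawt=None):
    """deltas in tool axes (mm,deg) from measured pose to target in mm"""
    s,p,yaw=tcp(); a=np.radians(yaw); d=np.array([x,y,z])-p
    ex=np.array([np.cos(a),np.sin(a)]); ey=np.array([np.sin(a),-np.cos(a)])
    t=0 if yawt is None else (yaw-yawt+180)%360-180
    print('pos',p.round(2),'yaw',round(yaw,2),'-> tx %.2f ty %.2f tz %.2f turn %.2f'%(d[:2]@ex,d[:2]@ey,-d[2],t),'F',np.round(s['ft_force'],2),'M',np.round(s['wrist_torque'],3),'open',s['opening'],'t',s['clock'])
E
python3 - <<'E'
from h import *
T=np.load('top0.npz');S=np.load('side0.npz')
ct=manip.get_calibration('top');cs=manip.get_calibration('side')
f=lambda x,o:(x+.5)/6-.5+o
for c,u0,v0,pts in ((ct,268,160,[(117,120),(201,149)]),(cs,256,205,[(151,44),(150,137)])):
    A,B=[onz(c,f(x,u0),f(y,v0),.067)[:2]*1e3 for x,y in pts]
    print(A.round(1),B.round(1),'mid',((A+B)/2).round(1),'len',np.linalg.norm(A-B).round(1),'ang',np.degrees(np.arctan2(*(A-B)[::-1])).round(1))
for n,I,c,b in (('top',T,ct,(223,216)),('side',S,cs,(217,172))):
    P=xyz(c,I['d']); v,u=np.mgrid[:384,:512]
    m=(abs(u-b[0])<24)&(abs(v-b[1])<24)&(P[...,2]<.03)
    for name,lo,hi in (('foot',.004,.03),('wall',.017,.025)):
        M=(m&(P[...,2]>lo)&(P[...,2]<hi)).astype(np.uint8)
        k,l,st,_=cv2.connectedComponentsWithStats(M); i=1+st[1:,4].argmax()
        Q=P[l==i][:,:2]; r=cv2.minAreaRect((Q*1e3).astype(np.float32)); ev=np.linalg.eigh(np.cov(Q.T))[1][:,1]
        print(n,name,len(Q),np.round(r[0],1),np.round(r[1],1),round(r[2],1),'pca',np.degrees(np.arctan2(ev[1],ev[0]))%180)
    G=P[(abs(u-b[0])<24)&(abs(v-b[1])<30)&(P[...,2]>.06)&(P[...,2]<.12)][:,:2]
    ev=np.linalg.eigh(np.cov(G.T))[1][:,1]; print('grip',len(G),G.mean(0),np.degrees(np.arctan2(ev[1],ev[0]))%180)
move(479,185.7,150,110)
E
```

```text
[607.3 -68.2] [ 586.7 -121. ] mid [597.  -94.6] len 56.7 ang 68.6
[606.3 -67.8] [ 585.  -120.1] mid [595.7 -94. ] len 56.4 ang 67.7
top foot 249 [478.  184.9] [ 56.4 111.3] 14.8 pca 106.76471298876373
top wall 88 [479.1 186. ] [33. 82.] 19.5 pca 111.7420239604751
grip 45 [0.4773088  0.18484839] 110.45050792362123
side foot 318 [479.5 184.9] [ 54.2 107.3] 18.6 pca 118.26841069399023
side wall 141 [478.9 185.7] [34.2 87. ] 18.2 pca 115.22076609077263
grip 95 [0.47798791 0.18266267] 112.51245875607711
pos [258.39 568.41 205.37] yaw 155.55 -> tx -359.24 ty -257.06 tz 55.37 turn 45.55 F [ 0.18 -0.45  0.43] M [-0.002  0.006  0.013] open 0.08544012585483471 t 0.1
```

Call:
{"fn": "send_rows", "kwargs": {"plan": "-36 -25.7 0 0 60; -36 -25.7 0 0 60; -36 -25.7 0 0 60; -36 -25.7 0 0 60; -36 -25.7 0 0 60; -36 -25.7 0 0 60; -36 -25.7 0 0 60; -36 -25.7 0 0 60; -36 -25.7 0 0 60; -35 -25.7 0 0 60; 0 0 0 9.3 60; 0 0 0 9.3 60; 0 0 0 9.3 60; 0 0 0 9.3 60; 0 0 0 9.3 60; 0 0 0 0 60; 0 0 0 0 60", "force": 40}}

```text
clock: 2.22
tool_pos: [0.479, 0.1864, 0.2062]
tcp_rot: [-0.0, 0.579, 0.815, -0.0]
ft_force: [0.3, -0.6, -0.6]
opening: 0.0601
```

```bash
python3 -c "
from h import *
move(479,185.6,56,109)"
```

```text
pos [478.97 186.36 206.16] yaw 109.23 -> tx -0.73 ty -0.23 tz 150.16 turn 0.23 F [ 0.29 -0.63 -0.57] M [ 0.033  0.03  -0.   ] open 0.06007195053105982 t 2.225
```

Call:
{"fn": "send_rows", "kwargs": {"plan": "-0.7 -0.2 20 0.2 60; 0 0 30 0 60; 0 0 30 0 60; 0 0 30 0 60; 0 0 25 0 60; 0 0 15 0 60; 0 0 0 0 60; 0 0 0 0 0; 0 0 0 0 0; 0 0 0 0 0; 0 0 0 0 0; 0 0 0 0 0; 0 0 0 0 0", "force": 40}}

```text
clock: 3.85
tool_pos: [0.4802, 0.1859, 0.0575]
tcp_rot: [0.001, 0.582, 0.813, 0.001]
ft_force: [0.6, -0.0, 5.6]
opening: 0.0108
```

```bash
python3 - <<'E'
from h import *
move(479,185.6,56,109)
a=[]
for n,(u,v) in (('top',(223,216)),('side',(217,165))):
    p,d,c=cam(n); a.append(cv2.resize(p[v-40:v+40,u-40:u+40,::-1],(400,400),interpolation=cv2.INTER_CUBIC))
cv2.imwrite('pics/g1.png',np.hstack(a))
E
```

```text
pos [480.24 185.88  57.53] yaw 108.85 -> tx 0.14 ty -1.27 tz 1.53 turn -0.15 F [ 0.56 -0.04  5.61] M [0.053 0.008 0.015] open 0.010827162316478308 t 3.85
```

View pics/g1.png

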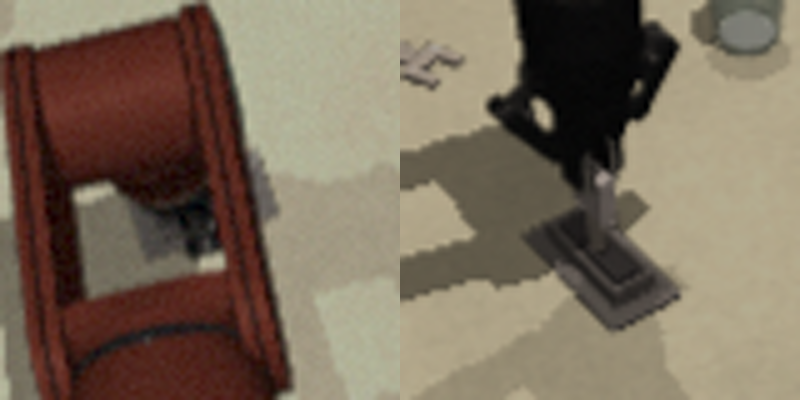

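Call:
{"fn": "send_rows", "kwargs": {"plan": "0 0 0 0 0; 0 0 0 0 0; 0 0 -3 0 0; 0 0 -7 0 0; 0 0 -15 0 0; 0 0 -25 0 0; 0 0 -25 0 0; 0 0 -25 0 0; 0 0 0 0 0; 0 0 0 0 0", "force": 60}}

```text
clock: 5.2
tool_pos: [0.4786, 0.1855, 0.1557]
tcp_rot: [-0.0, 0.582, 0.813, -0.0]
ft_force: [-0.5, 0.0, -2.9]
opening: 0.0103
```

```bash
python3 - <<'E'
from h import *
move(596,-94.3,156,69)
p,d,c=cam('side'); 
V=np.array(c['view']);q=V[:3,:3]@[.479,.186,.13]+V[:3,3];u=int(c['cx']+K(c)*q[0]/-q[2]);v=int(c['cy']+K(c)*q[1]/q[2]);print(u,v)
cv2.imwrite('pics/l1.png',cv2.resize(p[v-30:v+30,u-30:u+30,::-1],(600,600),interpolation=cv2.INTER_CUBIC))
E
```

```text
pos [478.57 185.52 155.74] yaw 108.85 -> tx -302.75 ty 20.74 tz -0.26 turn 39.85 F [-0.48  0.04 -2.92] M [-0.002  0.025 -0.012] open 0.010293754937715326 t 5.2
214 149
```

View pics/l1.png

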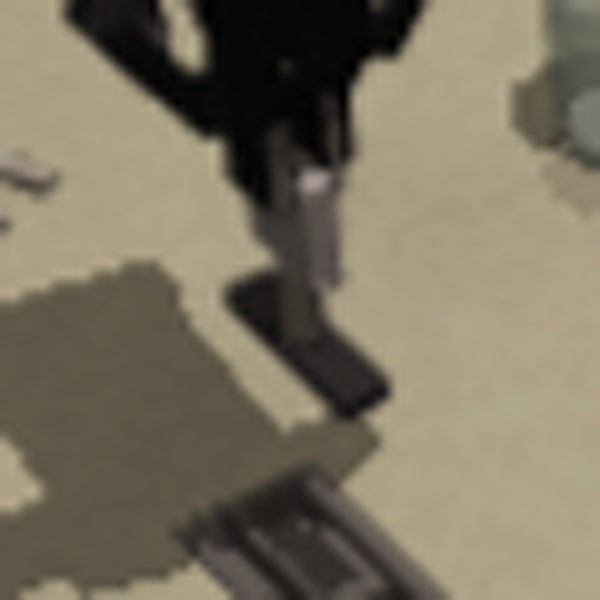

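Call:
{"fn": "send_rows", "kwargs": {"plan": "-15 1 0 0 0; -30 2 0 0 0; -35 2.5 0 0 0; -35 2.5 0 0 0; -35 2.5 0 0 0; -35 2.5 0 0 0; -35 2.5 0 0 0; -35 2.5 0 0 0; -30 1.7 0 0 0; -17.7 1 0 0 0; 0 0 0 7 0; 0 0 0 8 0; 0 0 0 8 0; 0 0 0 8 0; 0 0 0 7.5 0; 0 0 0 0 0; 0 0 0 0 0; 0 0 0 0 0"}}

```text
clock: 7.5
tool_pos: [0.5964, -0.0941, 0.1563]
tcp_rot: [-0.0, 0.817, 0.577, -0.0]
ft_force: [0.1, 1.0, -3.1]
opening: 0.0103
```

```bash
python3 - <<'E'
from h import *
move(596,-94.3,130,69)
a=[]
for n in ('side','top'):
    p,d,c=cam(n); V=np.array(c['view']);q=V[:3,:3]@[.596,-.094,.1]+V[:3,3];u=int(c['cx']+K(c)*q[0]/-q[2]);v=int(c['cy']+K(c)*q[1]/q[2]);print(n,u-25,v-25)
    a.append(cv2.resize(p[v-25:v+25,u-25:u+25,::-1],(400,400),interpolation=cv2.INTER_CUBIC))
cv2.imwrite('pics/m1.png',np.hstack(a))
c=manip.get_calibration('side'); print(onz(c,184+30.3,119+33.4,.122))
E
```

```text
pos [596.44 -94.12 156.28] yaw 70.43 -> tx -0.31 ty -0.36 tz 26.28 turn 1.43 F [ 0.13  1.01 -3.08] M [0.006 0.012 0.005] open 0.010308681840732544 t 7.5
side 256 187
top 269 155
[0.47832099 0.18302065 0.122     ]
```

View pics/m1.png

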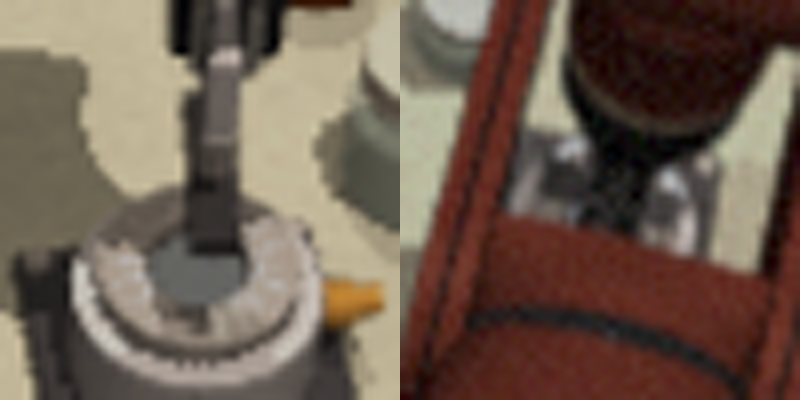

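Call:
{"fn": "send_rows", "kwargs": {"plan": "0.7 -0.2 8 2.2 0; 0 0 10 0 0; 0 0 10 0 0; 0 0 6 0 0; 0 0 2 0 0; 0 0 0 0 0; 0 0 0 0 0; 0 0 0 0 0"}}

```text
clock: 8.6
tool_pos: [0.5969, -0.0935, 0.1208]
tcp_rot: [0.0, 0.828, 0.56, 0.0]
ft_force: [-0.2, -0.5, -2.7]
opening: 0.0102
```

Call:
{"fn": "send_rows", "kwargs": {"plan": "0 0 0.5 0 0; 0 0 0.5 0 0; 0 0 0.5 0 0; 0 0 0.5 0 0; 0 0 0 0 0; 0 0 0 0 0"}}

```text
clock: 9.35
tool_pos: [0.5966, -0.0934, 0.1184]
tcp_rot: [0.0, 0.828, 0.56, 0.0]
ft_force: [-0.1, 0.1, -2.0]
opening: 0.01
```

Call:
{"fn": "send_rows", "kwargs": {"plan": "0 0 0.5 0 0; 0 0 0.5 0 0; 0 0 0 0 0; 0 0 0 0 0"}}

```text
clock: 9.85
tool_pos: [0.5966, -0.0934, 0.1174]
tcp_rot: [-0.0, 0.828, 0.56, -0.0]
ft_force: [-0.5, 0.0, -1.8]
opening: 0.01
```

Call:
{"fn": "send_rows", "kwargs": {"plan": "0 0 0.5 0 0; 0 0 0.5 0 0; 0 0 0 0 0; 0 0 0 0 0"}}

```text
clock: 10.35
tool_pos: [0.5966, -0.0934, 0.1164]
tcp_rot: [0.0, 0.828, 0.56, -0.0]
ft_force: [0.4, -0.4, -1.8]
opening: 0.0105
```

Call:
{"fn": "send_rows", "kwargs": {"plan": "0 0 0.5 0 0; 0 0 0 0 0; 0 0 0 0 0"}}

```text
clock: 10.72
tool_pos: [0.5967, -0.0935, 0.116]
tcp_rot: [0.0, 0.828, 0.56, 0.0]
ft_force: [0.1, -0.2, -2.2]
opening: 0.0104
```

Call:
{"fn": "send_rows", "kwargs": {"plan": "0 0 0.5 0 0; 0 0 0.5 0 0; 0 0 0 0 0; 0 0 0 0 0"}}

```text
clock: 11.22
tool_pos: [0.5968, -0.0935, 0.1152]
tcp_rot: [0.0, 0.828, 0.56, 0.0]
ft_force: [-0.2, -0.6, 1.5]
opening: 0.0099
```

Call:
{"fn": "send_rows", "kwargs": {"plan": "0 0 0.5 0 0; 0 0 0.5 0 0; 0 0 0 0 0; 0 0 0 0 0"}}

```text
clock: 11.72
tool_pos: [0.5968, -0.0935, 0.1142]
tcp_rot: [0.0, 0.828, 0.56, 0.0]
ft_force: [-0.1, 0.7, 3.3]
opening: 0.01
```

Call:
{"fn": "send_rows", "kwargs": {"plan": "0 0 -0.4 0 0; 0 0 0 -0.8 0; 0 0 0 -0.8 0; 0 0 0 -0.8 0; 0 0 0 -0.8 0; 0 0 0 0 0; 0 0 0 0 0"}}

```text
clock: 12.6
tool_pos: [0.5964, -0.0933, 0.1141]
tcp_rot: [-0.0, 0.812, 0.583, -0.0]
ft_force: [-1.3, 1.2, 2.1]
opening: 0.01
```

```bash
python3 -c "
from h import *
move(596,-93.3,114.6,68.2)"
```

```text
pos [596.38 -93.27 114.14] yaw 71.35 -> tx -0.15 ty -0.35 tz -0.46 turn 3.15 F [-1.29  1.19  2.1 ] M [ 0.128  0.261 -0.05 ] open 0.009998267142180585 t 12.6
```

Call:
{"fn": "send_rows", "kwargs": {"plan": "0 0 0 0.8 0; 0 0 0 0.8 0; 0 0 0 0.8 0; 0 0 0 0.8 0; 0 0 0 0.8 0; 0 0 0 0.8 0; 0 0 0 0 0"}}

```text
clock: 13.48
tool_pos: [0.5959, -0.0932, 0.1137]
tcp_rot: [-0.001, 0.836, 0.549, -0.001]
ft_force: [-3.2, 1.2, -2.8]
opening: 0.0101
```

Call:
{"fn": "send_rows", "kwargs": {"plan": "0 0 0 0.8 0; 0 0 0 0.8 0; 0 0 0 0 0; 0 0 0 0 0"}}

```text
clock: 13.98
tool_pos: [0.5961, -0.0933, 0.1139]
tcp_rot: [-0.0, 0.844, 0.537, -0.0]
ft_force: [-3.3, 1.0, -3.5]
opening: 0.01
```

```bash
python3 -c "
from h import *
move(596,-93.3,114.6,68.2)"
```

```text
pos [596.14 -93.28 113.93] yaw 64.96 -> tx -0.08 ty -0.12 tz -0.67 turn -3.24 F [-3.34  0.96 -3.45] M [0.085 0.883 0.255] open 0.009952118445181395 t 13.975
```

Call:
{"fn": "send_rows", "kwargs": {"plan": "0 0 0 -0.8 0; 0 0 0 -0.8 0; 0 0 0 0 0; 0 0 0 0 0"}}

```text
clock: 14.48
tool_pos: [0.5965, -0.0934, 0.1143]
tcp_rot: [-0.0, 0.836, 0.549, -0.0]
ft_force: [-4.5, -0.7, -4.5]
opening: 0.01
```

```bash
python3 -c "
from h import *
move(596,-93.3,114.6,68.2)"
```

```text
pos [596.54 -93.41 114.29] yaw 66.54 -> tx -0.12 ty -0.54 tz -0.31 turn -1.66 F [-4.48 -0.69 -4.46] M [0.103 0.947 0.114] open 0.00997729283756018 t 14.475
```

Call:
{"fn": "send_rows", "kwargs": {"plan": "0 -0.4 0 -0.5 0; 0 -0.4 0 0 0; 0 0 0.5 0 0; 0 0 0 0 0; 0 0 0 0 0"}}

```text
clock: 15.1
tool_pos: [0.5962, -0.0933, 0.1141]
tcp_rot: [0.0, 0.834, 0.552, 0.0]
ft_force: [-2.0, -0.3, -1.9]
opening: 0.0104
```

```bash
python3 -c "
from h import *
move(596,-93.3,114.6,68.2)"
```

```text
pos [596.21 -93.25 114.13] yaw 67.04 -> tx -0.12 ty -0.17 tz -0.47 turn -1.16 F [-1.97 -0.31 -1.86] M [-0.11   0.522  0.014] open 0.010381921196821466 t 15.1
```

Call:
{"fn": "send_rows", "kwargs": {"plan": "0 -0.5 0 0 0; 0 0 0.5 0 0; 0 0 0.5 0 0; 0 0 0.5 0 0; 0 0 0 0 0; 0 0 0 0 0"}}

```text
clock: 15.85
tool_pos: [0.5955, -0.0929, 0.1123]
tcp_rot: [0.0, 0.834, 0.552, 0.0]
ft_force: [-1.0, -0.8, -2.2]
opening: 0.0101
```

```bash
python3 -c "
from h import *
move(596,-93.3,114.6,68.2)"
```

```text
pos [595.5  -92.9  112.33] yaw 67.05 -> tx -0.17 ty 0.62 tz -2.27 turn -1.15 F [-1.02 -0.8  -2.23] M [-0.078  0.31   0.015] open 0.010078199918990274 t 15.85
```

Call:
{"fn": "send_rows", "kwargs": {"plan": "0 -0.3 0.5 0 0; 0 0 0.5 0 0; 0 0 0.5 0 0; 0 0 0 0 0; 0 0 0 0 0"}}

```text
clock: 16.48
tool_pos: [0.5952, -0.0928, 0.1108]
tcp_rot: [0.0, 0.834, 0.552, 0.0]
ft_force: [-0.6, -0.5, -2.1]
opening: 0.0102
```

Call:
{"fn": "send_rows", "kwargs": {"plan": "0 0 0.5 0 0; 0 0 0.5 0 0; 0 0 0 0 0; 0 0 0 0 0"}}

```text
clock: 16.98
tool_pos: [0.5952, -0.0928, 0.11]
tcp_rot: [0.0, 0.834, 0.552, 0.0]
ft_force: [-0.3, -0.9, -1.4]
opening: 0.0103
```

Call:
{"fn": "send_rows", "kwargs": {"plan": "0 0 0.5 0 0; 0 0 0.5 0 0; 0 0 0 0 0; 0 0 0 0 0"}}

```text
clock: 17.48
tool_pos: [0.5953, -0.0929, 0.1091]
tcp_rot: [0.0, 0.834, 0.552, 0.0]
ft_force: [-0.4, -1.1, 1.1]
opening: 0.0102
```

Call:
{"fn": "send_rows", "kwargs": {"plan": "0 0 -0.4 1.5 0; 0 0 0 1.5 0; 0 0 0 1.5 0; 0 0 0 1.5 0; 0 0 0 0 0; 0 0 0 0 0"}}

```text
clock: 18.23
tool_pos: [0.5951, -0.0928, 0.1092]
tcp_rot: [0.0, 0.861, 0.508, -0.0]
ft_force: [-0.4, -0.9, 0.6]
opening: 0.0098
```

```bash
python3 -c "
from h import *
move(595.2,-92.8,109.6,28)"
```

```text
pos [595.12 -92.84 109.23] yaw 61.05 -> tx 0.07 ty 0.05 tz -0.37 turn 33.05 F [-0.37 -0.93  0.65] M [-0.255  0.11   0.25 ] open 0.009835838548010562 t 18.225
```

Call:
{"fn": "send_rows", "kwargs": {"plan": "0 0 0 1.5 0; 0 0 0 1.5 0; 0 0 0 1.5 0; 0 0 0 1.5 0; 0 0 0 1.5 0; 0 0 0 1.5 0; 0 0 0 1.5 0; 0 0 0 1.5 0; 0 0 0 0 0; 0 0 0 0 0"}}

```text
clock: 19.48
tool_pos: [0.5951, -0.0927, 0.1092]
tcp_rot: [-0.0, 0.91, 0.415, -0.0]
ft_force: [-1.2, -0.2, 0.6]
opening: 0.01
```

```bash
python3 -c "
from h import *
move(595.2,-92.8,109.6,28)"
```

```text
pos [595.07 -92.73 109.16] yaw 49.05 -> tx 0.03 ty 0.14 tz -0.44 turn 21.05 F [-1.22 -0.16  0.59] M [-0.078  0.176  0.221] open 0.010031529879774103 t 19.475
```

Call:
{"fn": "send_rows", "kwargs": {"plan": "0 0 0 1.5 0; 0 0 0 1.5 0; 0 0 0 1.5 0; 0 0 0 1.5 0; 0 0 0 1.5 0; 0 0 0 1.5 0; 0 0 0 1.5 0; 0 0 0 1.5 0; 0 0 0 1 0; 0 0 0 1 0; 0 0 0 0 0; 0 0 0 0 0"}}

```text
clock: 20.98
tool_pos: [0.5951, -0.0928, 0.1092]
tcp_rot: [-0.0, 0.954, 0.301, -0.0]
ft_force: [-1.3, -0.1, 0.6]
opening: 0.0098
```

```bash
python3 -c "
from h import *
move(595.2,-92.8,109.6,28)"
```

```text
pos [595.1  -92.76 109.18] yaw 35.05 -> tx 0.06 ty 0.09 tz -0.42 turn 7.05 F [-1.26 -0.13  0.62] M [0.115 0.327 0.227] open 0.00984112075031633 t 20.975
```

```bash
cat > m.py <<'E'
from h import *
move(595.2,-92.8,109.6,28)
E
true
```

Call:
{"fn": "send_rows", "kwargs": {"plan": "0 0 0 0.5 0; 0 0 0 0.5 0; 0 0 0 0.5 0; 0 0 0 0 0"}}

```text
clock: 21.48
tool_pos: [0.5951, -0.0927, 0.1092]
tcp_rot: [-0.0, 0.957, 0.289, -0.0]
ft_force: [-1.4, 1.0, 0.9]
opening: 0.0104
```

```bash
python3 m.py
```

```text
pos [595.12 -92.74 109.19] yaw 33.54 -> tx 0.04 ty 0.09 tz -0.41 turn 5.54 F [-1.41  1.01  0.91] M [0.155 0.274 0.253] open 0.010436966807811537 t 21.475
```

Call:
{"fn": "send_rows", "kwargs": {"plan": "0 0 0 0.5 0; 0 0 0 0.5 0; 0 0 0 0.5 0; 0 0 0 0 0"}}

```text
clock: 21.98
tool_pos: [0.5951, -0.0927, 0.1092]
tcp_rot: [-0.0, 0.961, 0.276, 0.0]
ft_force: [-1.5, 0.2, 0.8]
opening: 0.0104
```

```bash
python3 m.py
```

```text
pos [595.12 -92.74 109.18] yaw 32.04 -> tx 0.03 ty 0.10 tz -0.42 turn 4.04 F [-1.55  0.17  0.84] M [0.221 0.316 0.284] open 0.01038530396702864 t 21.975
```

Call:
{"fn": "send_rows", "kwargs": {"plan": "0 0 0 0.4 0; 0 0 0 0.4 0; 0 0 0 0 0"}}

```text
clock: 22.35
tool_pos: [0.5951, -0.0928, 0.1092]
tcp_rot: [-0.0, 0.963, 0.269, -0.0]
ft_force: [-1.0, 0.0, 1.9]
opening: 0.0101
```

```bash
python3 m.py
```

```text
pos [595.11 -92.76 109.18] yaw 31.24 -> tx 0.06 ty 0.08 tz -0.42 turn 3.24 F [-1.02  0.04  1.87] M [0.211 0.294 0.279] open 0.010119451985940733 t 22.35
```

Call:
{"fn": "send_rows", "kwargs": {"plan": "0 0 0 0.4 0; 0 0 0 0.4 0; 0 0 0 0 0"}}

```text
clock: 22.72
tool_pos: [0.5951, -0.0928, 0.1092]
tcp_rot: [0.0, 0.965, 0.263, 0.0]
ft_force: [-0.8, 0.7, 0.8]
opening: 0.0102
```

```bash
python3 m.py
```

```text
pos [595.12 -92.78 109.21] yaw 30.44 -> tx 0.06 ty 0.05 tz -0.39 turn 2.44 F [-0.81  0.7   0.79] M [0.264 0.2   0.26 ] open 0.01017687677820784 t 22.725
```

Call:
{"fn": "send_rows", "kwargs": {"plan": "0 0 0 0.4 0; 0 0 0 0.4 0; 0 0 0 0 0"}}

```text
clock: 23.1
tool_pos: [0.5951, -0.0928, 0.1092]
tcp_rot: [-0.0, 0.967, 0.256, -0.0]
ft_force: [-2.0, 1.4, 1.8]
opening: 0.0102
```

```bash
python3 m.py
```

```text
pos [595.1  -92.79 109.19] yaw 29.64 -> tx 0.08 ty 0.06 tz -0.41 turn 1.64 F [-2.02  1.42  1.78] M [0.27  0.261 0.297] open 0.01016897515981226 t 23.1
```

Call:
{"fn": "send_rows", "kwargs": {"plan": "0 0 0 0.4 0; 0 0 0 0.4 0; 0 0 0 0 0"}}

```text
clock: 23.48
tool_pos: [0.5951, -0.0928, 0.1092]
tcp_rot: [-0.0, 0.968, 0.249, -0.0]
ft_force: [-1.1, 0.9, 1.0]
opening: 0.0105
```

```bash
python3 m.py
```

```text
pos [595.1  -92.76 109.2 ] yaw 28.84 -> tx 0.07 ty 0.09 tz -0.40 turn 0.84 F [-1.12  0.91  1.01] M [0.248 0.334 0.283] open 0.010536598970138682 t 23.475
```

Call:
{"fn": "send_rows", "kwargs": {"plan": "0 0 0 0.4 0; 0 0 0 0.4 0; 0 0 0 0 0"}}

```text
clock: 23.85
tool_pos: [0.5951, -0.0928, 0.1092]
tcp_rot: [-0.0, 0.97, 0.242, -0.0]
ft_force: [-1.0, 1.1, 0.1]
opening: 0.0103
```

```bash
python3 m.py
```

```text
pos [595.12 -92.75 109.2 ] yaw 28.04 -> tx 0.05 ty 0.08 tz -0.40 turn 0.04 F [-1.01  1.15  0.06] M [0.266 0.322 0.24 ] open 0.010330936124408276 t 23.85
```

Call:
{"fn": "send_rows", "kwargs": {"plan": "0 0 0 0.4 0; 0 0 0 0.4 0; 0 0 0 0 0"}}

```text
clock: 24.22
tool_pos: [0.5951, -0.0928, 0.1092]
tcp_rot: [-0.0, 0.972, 0.235, -0.0]
ft_force: [-1.7, 0.7, 0.9]
opening: 0.0104
```

```bash
python3 m.py
```

```text
pos [595.11 -92.79 109.19] yaw 27.24 -> tx 0.08 ty 0.05 tz -0.41 turn -0.76 F [-1.7   0.68  0.91] M [0.312 0.28  0.261] open 0.010412411416736947 t 24.225
```

Call:
{"fn": "send_rows", "kwargs": {"plan": "0 0 0 0.4 0; 0 0 0 0.4 0; 0 0 0 0 0"}}

```text
clock: 24.6
tool_pos: [0.5951, -0.0928, 0.1092]
tcp_rot: [-0.0, 0.974, 0.229, 0.0]
ft_force: [-1.6, 1.6, 0.6]
opening: 0.0103
```

```bash
python3 m.py
```

```text
pos [595.12 -92.78 109.19] yaw 26.44 -> tx 0.06 ty 0.06 tz -0.41 turn -1.56 F [-1.63  1.64  0.61] M [0.323 0.307 0.271] open 0.01030860919546276 t 24.6
```

Call:
{"fn": "send_rows", "kwargs": {"plan": "0 0 0 0.4 0; 0 0 0 0.4 0; 0 0 0 0 0"}}

```text
clock: 24.98
tool_pos: [0.5951, -0.0928, 0.1092]
tcp_rot: [-0.0, 0.975, 0.222, 0.0]
ft_force: [-1.8, 1.0, 0.1]
opening: 0.01
```

```bash
python3 m.py
```

```text
pos [595.12 -92.77 109.2 ] yaw 25.64 -> tx 0.06 ty 0.06 tz -0.40 turn -2.36 F [-1.79  0.98  0.15] M [0.335 0.292 0.266] open 0.010030036964849628 t 24.975
```

Call:
{"fn": "send_rows", "kwargs": {"plan": "0 0 0 0.4 0; 0 0 0 0.4 0; 0 0 0 0 0"}}

```text
clock: 25.35
tool_pos: [0.5951, -0.0928, 0.1092]
tcp_rot: [0.0, 0.977, 0.215, -0.0]
ft_force: [-1.7, 1.7, 1.0]
opening: 0.0102
```

```bash
python3 m.py
```

```text
pos [595.11 -92.78 109.18] yaw 24.85 -> tx 0.08 ty 0.05 tz -0.42 turn -3.15 F [-1.69  1.69  1.04] M [0.367 0.267 0.45 ] open 0.010221500117812449 t 25.35
```

Call:
{"fn": "send_rows", "kwargs": {"plan": "0 0 0 0.4 0; 0 0 0 0.4 0; 0 0 0 0 0"}}

```text
clock: 25.72
tool_pos: [0.5952, -0.0928, 0.1092]
tcp_rot: [0.0, 0.978, 0.208, 0.0]
ft_force: [-0.8, 0.1, 1.8]
opening: 0.0102
```

```bash
python3 m.py
```

```text
pos [595.15 -92.77 109.23] yaw 24.05 -> tx 0.03 ty 0.05 tz -0.37 turn -3.95 F [-0.83  0.07  1.85] M [0.303 0.29  0.577] open 0.010195908193553297 t 25.725
```

Call:
{"fn": "send_rows", "kwargs": {"plan": "0 0 0 -0.8 0; 0 0 0 -0.8 0; 0 0 0 -0.6 0; 0 0 0 0 0; 0 0 0 0 0"}}

```text
clock: 26.35
tool_pos: [0.5951, -0.0928, 0.1092]
tcp_rot: [-0.0, 0.974, 0.227, -0.0]
ft_force: [-1.2, 1.0, 1.3]
opening: 0.01
```

```bash
python3 m.py
```

```text
pos [595.1  -92.83 109.2 ] yaw 26.23 -> tx 0.11 ty 0.02 tz -0.40 turn -1.77 F [-1.17  1.    1.29] M [0.318 0.297 0.061] open 0.010046431259765823 t 26.35
```

Call:
{"fn": "send_rows", "kwargs": {"plan": "0 0 0 -0.6 0; 0 0 -1 0 0; 0 0 -1.5 0 0; 0 0 -1.5 0 0; 0 0 0 0 0"}}

```text
clock: 26.98
tool_pos: [0.5951, -0.0928, 0.1132]
tcp_rot: [-0.0, 0.973, 0.232, -0.0]
ft_force: [-0.8, 0.7, -1.8]
opening: 0.0103
```

```bash
python3 m.py
```

```text
pos [595.06 -92.78 113.16] yaw 26.85 -> tx 0.11 ty 0.08 tz 3.56 turn -1.15 F [-0.8  0.7 -1.8] M [0.139 0.11  0.038] open 0.010294926773730553 t 26.975
```

Call:
{"fn": "send_rows", "kwargs": {"plan": "0 0 -4 0 0; 0 0 -10 0 0; 0 0 -20 0 0; 0 0 -20 0 0; 0 0 0 -8 0; 0 0 0 -10 0; 0 0 0 -10 0; 0 0 0 -10 0; 0 0 0 -10 0; 0 0 0 -10 0; 0 0 0 -10 0; 0 0 0 -9 0; 0 0 0 -5 0; 0 0 0 0 0; 0 0 0 0 0"}}

```text
clock: 28.85
tool_pos: [0.5955, -0.0929, 0.1682]
tcp_rot: [0.001, 0.583, 0.813, 0.0]
ft_force: [-0.8, 0.4, -2.5]
opening: 0.0102
```

```bash
python3 - <<'E'
from h import *
move(478.8,185.7,167,108.85)
E
```

```text
pos [595.49 -92.89 168.17] yaw 108.75 -> tx 301.32 ty -20.97 tz 1.17 turn -0.10 F [-0.8   0.44 -2.47] M [-0.034  0.006  0.011] open 0.010246090936407276 t 28.85
```

Call:
{"fn": "send_rows", "kwargs": {"plan": "15 -1 0 0 0; 30 -2 0 0 0; 35 -2.5 0 0 0; 35 -2.5 0 0 0; 35 -2.5 0 0 0; 35 -2.5 0 0 0; 35 -2.5 0 0 0; 35 -2.5 0 0 0; 30 -2 0 0 0; 16.3 -1 0 -0.1 0; 0 0 0 0 0; 0 0 0 0 0; 0 0 0 0 0"}}

```text
clock: 30.48
tool_pos: [0.4783, 0.1847, 0.1672]
tcp_rot: [0.0, 0.582, 0.813, -0.0]
ft_force: [0.6, -0.1, -2.1]
opening: 0.0103
```

```bash
python3 - <<'E'
from h import *
move(478.8,185.7,90,108.85)
p,d,c=cam('side'); v,u=190,217
a=[cv2.resize(p[140:200,185:245,::-1],(400,400),interpolation=cv2.INTER_CUBIC),cv2.resize(p[205:255,256:306,::-1],(400,400),interpolation=cv2.INTER_CUBIC)]
cv2.imwrite('pics/r1.png',np.hstack(a))
E
```

```text
pos [478.32 184.7  167.17] yaw 108.87 -> tx 0.79 ty 0.77 tz 77.17 turn 0.02 F [ 0.58 -0.14 -2.07] M [ 0.004 -0.047  0.046] open 0.010271475467055573 t 30.475
```

View pics/r1.png

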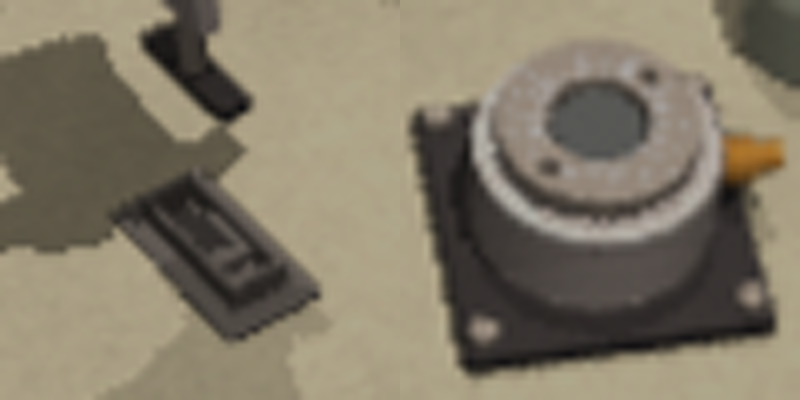

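Call:
{"fn": "send_rows", "kwargs": {"plan": "0.8 0.8 15 0 0; 0 0 25 0 0; 0 0 25 0 0; 0 0 17 0 0; 0 0 7 0 0; 0 0 0 0 0; 0 0 0 0 0"}}

```text
clock: 31.4
tool_pos: [0.4793, 0.1868, 0.0792]
tcp_rot: [0.001, 0.581, 0.814, 0.001]
ft_force: [0.3, -0.2, -1.9]
opening: 0.01
```

```bash
python3 - <<'E'
from h import *
move(478.8,185.7,57,108.85)
E
```

```text
pos [479.28 186.78  79.17] yaw 108.95 -> tx -0.86 ty -0.80 tz 22.17 turn 0.10 F [ 0.25 -0.15 -1.9 ] M [-0.026  0.033 -0.015] open 0.009967207017309326 t 31.4
```

Call:
{"fn": "send_rows", "kwargs": {"plan": "0 0 1.5 0 0; 0 0 1.5 0 0; 0 0 1.5 0 0; 0 0 1.5 0 0; 0 0 1.5 0 0; 0 0 0 0 0"}}

```text
clock: 32.15
tool_pos: [0.4782, 0.1866, 0.0705]
tcp_rot: [-0.0, 0.581, 0.814, -0.0]
ft_force: [-0.1, -0.3, -1.4]
opening: 0.01
```

```bash
python3 - <<'E'
from h import *
move(478.8,185.7,57,108.85)
E
```

```text
pos [478.22 186.57  70.48] yaw 108.95 -> tx -1.01 ty 0.27 tz 13.48 turn 0.10 F [-0.14 -0.33 -1.39] M [-0.08   0.039  0.057] open 0.009971287948263264 t 32.15
```

Call:
{"fn": "send_rows", "kwargs": {"plan": "-0.6 0.3 1 0 0; 0 0 1 0 0; 0 0 1 0 0; 0 0 1 0 0; 0 0 0 0 0; 0 0 0 0 0"}}

```text
clock: 32.9
tool_pos: [0.4789, 0.1861, 0.0667]
tcp_rot: [-0.0, 0.581, 0.814, -0.0]
ft_force: [0.3, 0.3, -2.1]
opening: 0.0103
```

```bash
python3 - <<'E'
from h import *
move(478.8,185.7,57,108.85)
E
```

```text
pos [478.89 186.12  66.71] yaw 108.94 -> tx -0.37 ty -0.22 tz 9.71 turn 0.09 F [ 0.3   0.35 -2.07] M [-0.016 -0.011 -0.004] open 0.0102888065695852 t 32.9
```

Call:
{"fn": "send_rows", "kwargs": {"plan": "0 0 1 0 0; 0 0 1 0 0; 0 0 1 0 0; 0 0 0 0 0; 0 0 0 0 0"}}

```text
clock: 33.52
tool_pos: [0.4789, 0.1861, 0.0637]
tcp_rot: [-0.0, 0.581, 0.814, -0.0]
ft_force: [0.0, -0.1, -2.6]
opening: 0.0103
```

```bash
python3 - <<'E'
from h import *
move(478.8,185.7,57,108.85)
E
```

```text
pos [478.88 186.14  63.7 ] yaw 108.95 -> tx -0.39 ty -0.22 tz 6.70 turn 0.10 F [ 0.05 -0.15 -2.58] M [-0.025  0.01  -0.01 ] open 0.01027119948305254 t 33.525
```

Call:
{"fn": "send_rows", "kwargs": {"plan": "0 0 1 0 0; 0 0 1 0 0; 0 0 1 0 0; 0 0 1 0 0; 0 0 0 0 0; 0 0 0 0 0"}}

```text
clock: 34.28
tool_pos: [0.4789, 0.1861, 0.0597]
tcp_rot: [0.0, 0.581, 0.814, -0.0]
ft_force: [0.1, -0.4, -1.7]
opening: 0.01
```

Call:
{"fn": "send_rows", "kwargs": {"plan": "0 0 0.7 0 0; 0 0 0.7 0 0; 0 0 0.6 0 0; 0 0 0 0 0; 0 0 0 0 0"}}

```text
clock: 34.9
tool_pos: [0.4788, 0.1861, 0.0576]
tcp_rot: [-0.0, 0.581, 0.814, -0.0]
ft_force: [-0.3, -0.1, -2.2]
opening: 0.0105
```

```bash
python3 - <<'E'
from h import *
move(478.8,185.7,57,108.85)
E
```

```text
pos [478.84 186.11  57.64] yaw 108.95 -> tx -0.37 ty -0.17 tz 0.64 turn 0.10 F [-0.31 -0.13 -2.2 ] M [0.033 0.005 0.029] open 0.010457776244304426 t 34.9
```

Call:
{"fn": "send_rows", "kwargs": {"plan": "0 0 0.5 0 0; 0 0 0.5 0 0; 0 0 0 0 0; 0 0 0 0 0"}}

```text
clock: 35.4
tool_pos: [0.4794, 0.1863, 0.0576]
tcp_rot: [0.0, 0.581, 0.814, 0.0]
ft_force: [-1.9, -0.8, 6.2]
opening: 0.0105
```

Call:
{"fn": "send_rows", "kwargs": {"plan": "0 0 0.4 0 0; 0 0 0 0 0; 0 0 0 0 0"}}

```text
clock: 35.78
tool_pos: [0.4795, 0.1863, 0.0575]
tcp_rot: [0.0, 0.581, 0.814, 0.0]
ft_force: [-3.0, -0.2, 8.0]
opening: 0.0102
```

Call:
{"fn": "send_rows", "kwargs": {"plan": "0 0 -0.8 0 0; 0 0 0 0 0; 0 0 0 0 14; 0 0 0 0 20; 0 0 0 0 30; 0 0 0 0 45; 0 0 0 0 60; 0 0 0 0 60; 0 0 0 0 60; 0 0 0 0 60", "force": 20}}

```text
clock: 37.02
tool_pos: [0.4789, 0.1861, 0.0571]
tcp_rot: [0.0, 0.581, 0.814, 0.0]
ft_force: [0.5, 0.2, -0.8]
opening: 0.0604
```

```bash
python3 - <<'E'
from h import *
move(478.8,185.7,57,108.85)
E
```

```text
pos [478.88 186.13  57.1 ] yaw 108.95 -> tx -0.38 ty -0.22 tz 0.10 turn 0.10 F [ 0.53  0.18 -0.81] M [-0.001 -0.025 -0.043] open 0.060368977854393345 t 37.025
```

Call:
{"fn": "send_rows", "kwargs": {"plan": "0 0 -10 0 60; 0 0 -20 0 60; 0 0 -30 0 60; 0 0 -30 0 60; 0 0 -30 0 60; 0 0 -30 0 60; 50 0 0 0 60; 50 0 0 0 60; 50 0 0 0 60; 50 0 0 0 60; 0 0 0 0 60; 0 0 0 0 60; 0 0 0 0 60"}}

```text
clock: 38.65
tool_pos: [0.4145, 0.3743, 0.2073]
tcp_rot: [0.0, 0.582, 0.813, 0.0]
ft_force: [-0.0, 0.2, -0.5]
opening: 0.06
```

```bash
python3 - <<'E'
from h import *
move(478.8,185.7,57,108.85)
P0=np.load('side0.npz')['p']
p,d,c=cam('side'); t,_,_=cam('top')
f=lambda q,r:cv2.resize(q[r[1]:r[1]+60,r[0]:r[0]+60,::-1],(300,300),interpolation=cv2.INTER_CUBIC)
cv2.imwrite('pics/e1.png',np.vstack([np.hstack([f(p,(187,140)),f(p,(251,200))]),np.hstack([f(t,(193,186)),f(t,(263,155))])]))
E
```

```text
pos [414.5  374.33 207.34] yaw 108.87 -> tx -199.29 ty -0.17 tz 150.34 turn 0.02 F [-0.02  0.21 -0.53] M [-0.031 -0.016 -0.   ] open 0.06001995734062508 t 38.65
```

View pics/e1.png

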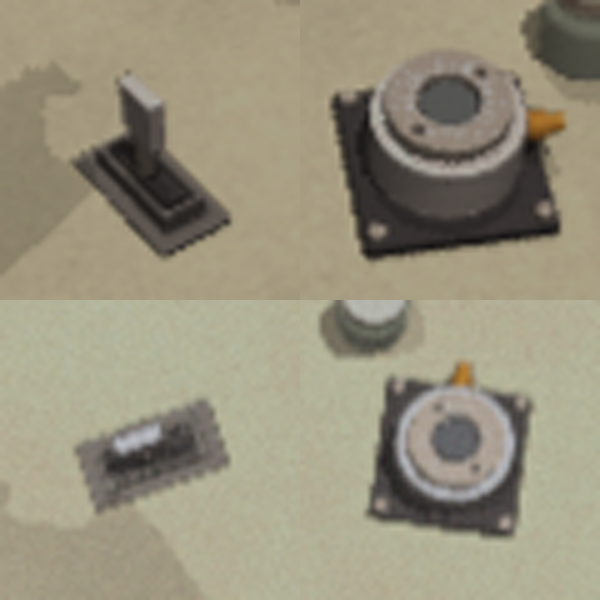

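```bash
python3 -c "
from h import *
print(manip.finish_job())"
```

```text
the job is handed in; nothing more can be done
None
```

The ring is turned clockwise to its stop, the spanner stands back upright in its stand, and the job is handed in at about 39 s of the 72 s. No verdict is reported.

- **Finding the holes:** I pressed the pins on the ring at up to about 5.5 N net. A small turning sweep dropped them in. The bridge then settled on the face with about 3 N before I turned anything.
- **One unplanned load:** When the pins first dropped in partway, my sweep ran slightly too far and loaded the hole edges to 0.26 N m. That is a little under the 0.3 N m the ring needs to turn. I backed off, re-centred and lowered fully before turning.
- **Turning to the stop:** The torque stayed steady at about 0.22–0.30 N m through the turn. It then rose to 0.45 and 0.58 N m, about 21 N over both pins, which I took as the stop. I went no further, unloaded the spanner and lifted it out.
- **Return:** The spanner seated on the stand's pad at the same height as when I gripped it. I released it and moved the gripper well clear.

The last pictures show the spanner upright in its pocket. The line through the ring's holes has moved from about 68° to about 30°, roughly 0.67 rad, which fits the stop at 0.70 rad given the unknown starting angle. I read that angle from the images, so it is good to only a degree or two. No check disagreed. I did not measure the bystanders again, but the arm's path kept clear of them.

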